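# Bring a ratchet-propped worksheet rest down to its lowest notch

### The arm

A 6-joint arm with a two-finger parallel gripper is mounted at the origin on the work surface. World frame = base frame: x ahead of the robot, y to its left, z up, the work surface at z = 0. Lengths are in mm, angles in rad, forces in N, time in s.
With the tool pointing down it reaches from about 350 to 975 mm from the base axis. Payload 7.1 kg.
Tool frame: the origin (TCP) lies on the front face of the gripper's body, between the roots of the fingers; the fingertips stand 80 mm ahead of it and the grasp point (between the pads) lies 61 mm ahead of it (env.tips_ahead is the distance from the TCP to the fingertips, in mm); z points along the fingers, y is the line along which they close (so a half turn about z gives the same grasp; the last joint's range is limited). The gripper opens to 88 mm and grips with 3 to 60 N. Pads are 20 mm wide; open, the fingers measure 115 mm over their backs; the gripper's body (75 mm by 178 mm) begins 61 mm behind the grasp point.
Start: joints at [-1.305, 0.423, 1.63, -0, 1.089, -0.019], TCP at [175.622, -599.802, 302.675] pointing down, gripper open.
Joint ranges: [-3, 3], [-0.9, 2.11], [0.09, 2.58], [-1.31, 4.45], [0.11, 2.69], [-2.54, 2.54]. Speed limits (rad/s): [2.39, 2.39, 3.01, 3.14, 3.14, 3.14].

### API

Orientations are given as a unit quaternion [x, y, z, w].
In Python, from station import env, set_gripper, viewer, workorder gives the robot as it stands. Calls block until the motion is done:
- env.reach(position, orientation): joint-space move of the TCP to a pose.
- env.move_l(position, rot=None, rate=150, f_stop=None): straight line of the TCP; rot=None keeps the orientation; rate is the mean speed in mm/s. With f_stop (N) it stops when the force on the tool has changed by that much, and returns True; else False.
- env.move_joints(angles): joint-space move.
- set_gripper(opening): finger opening in mm; the grip force is fixed at half the most; returns when the fingers have stopped.
- env.hold(seconds).
- env.ik(position, orientation): joint angles nearest the present ones, or None.
- env.read_state(): the state.
- viewer.camera(name): name is "side" or "top"; returns the picture (384x512x3 uint8, blue, green, red); there is no depth.
- viewer.camera_params(name): a dict with "fx", "fy", "cx", "cy" (pixels), "pose" (4x4, takes a point from camera to world coordinates). Camera axes: x right, y up, looking along -z (the intrinsics and any distortion apply to the point x, -y, -z); pixel columns grow to the right and rows downward; lengths in mm; the calibration is good to about 2 mm. A picture is of the moment at which its call begins. camera_params takes no time and is no camera call.
A pose or a line that the arm cannot do raises env.IKError and nothing moves.
- workorder.sign_off(): hands the job in; it is judged then, once.
The state is a dict: "time_s": time; "qpos": joint angles; "dq": joint speeds; "tau": joint torques, N m; "tool_pos": TCP position; "orientation": TCP orientation; "force": force on the tool from outside, world axes, zero at the start; "wrist_torque": the same for the moment, N m; "width": finger opening in mm; "grip_force": force on a finger pad.
Only numpy, scipy, OpenCV 4.12 (cv2) and the standard library are available. Lean on these libraries where they do the work, as an engineer would, in place of code of your own. Each camera call takes 0.05 s, during which the arm holds its last target. There are 200 camera calls.

### The job

The worksheet rest on the lab bench is propped too steeply: bring it down to its lowest notch. Take the bar handle and lift the board on through its notches and past the top one until you feel it come up against the rubber stop, which throws the pawl clear (do not lever hard against the stop); lower the board gently until it lies fully flat on its base, which sets the pawl again; then raise it just to the first notch, ease it onto the pawl and let go. Keep control of the board all the way, never letting it drop or forcing it down against the pawl, and leave the things standing around it where they are.

Things in the scene. Friction and masses are not known exactly. Their poses are not given: they have to be found in the camera images.
- rest: grey steel base of the worksheet rest, screwed to the bench: plate 205 x 290 mm, 22 mm thick. Origin on the bench under its middle; x points from the hinge to the board's free edge, y to the left, z up. On its left (y = 167 mm) stands a steel quarter-circle plate of 85 mm radius about the hinge line with seven ratchet teeth
- hinge (a point): middle of the board's hinge line, 110 mm behind the rest's origin (x = -110 mm in the rest's frame) and 50 mm above the bench; the hinge line runs along the rest's y
- grip (a point): middle of the bar handle at the board's free edge: round steel bar 12 mm thick, 120 mm long, parallel to the hinge line, in the board's plane, 245 mm from the hinge line, 50 mm above the bench when flat; 39 mm clear between it and the board's edge. Pinched across (along the rest's x) from above it turns between the fingers as it goes round the hinge. Holding the board up takes 1 to 6 N (least when steep) here
- board_mid (a point): middle of the board, 100 mm from the hinge line. Pale panel 300 mm wide, 200 mm deep, 8 mm thick, with a paper pad and clip; board and pawl weigh 0.9 to 1.2 kg, turning on the hinge
- pawl: steel spring pawl, 38 mm long, on the board's left edge; origin on the board's plane at its pivot, 96 mm from the hinge line. It clicks over the teeth of the quarter-circle plate as the board rises and props the board when let down. Pressing the propped board down only strains it: over 100 N on it (36 N at the bar) is forcing it
- board (a joint): slope of the board in rad: 0 lies flat on the base, larger is steeper. The pawl props it in seven notches 0.098 apart, from 0.245 (first, lowest notch) to 0.83 (top notch). It starts propped in one of those from 0.44 to 0.74 and cannot be lowered from there until the pawl is thrown. Lowering it below 0.025 sets the pawl again
- buffer: rubber buffer 12 mm across on the board over the pawl's pivot (origin: middle of the hinge line). Past the top notch a trip dog, clamped by hand on the toothed plate, throws the pawl clear (adds 2 to 3 N at the bar), then 11 mm on meets this buffer, at any slope from 1.05 to 1.27, not reported. Met = thrown; it stays so. Springy: 1 to 2 N per mm at the bar. Over 32 N on it (13 N at the bar) is too hard
- vial: white test-strip vial with black cap, 41 mm across, 110 mm tall, standing to the right of the rest; origin at the middle of its underside. Bystander
- slidebox: green box of slides, 82 x 58 x 28 mm, lying left of the rest; origin at the middle of its underside. Bystander

How it is judged (in metres and radians):
On the way, in this order (a step that is already met when the one before it is completed fails the run):
1. the board has been lifted past its top notch (value of joint board above 0.95 rad), for 0.1 s.
2. the board lies flat on its base (value of joint board below 0.025 rad), for 0.2 s.
At the end, for the whole second after the job is handed in: the board stands by itself at rest on its pawl in the first notch, slope 0.22 to 0.28 rad, and has been let go (value of joint board between 0.22 and 0.28 rad and velocity of joint board between -0.03 and 0.03 rad/s); the robot touches nothing.
It fails at once if the board is levered hard against its rubber stop (over 32 N on the buffer) (contact force between buffer and anything else above 32 N).
It fails at once if the board is forced down against its pawl (over 100 N on the pawl) (contact force between pawl and anything else above 100 N).
It fails at once if the board is let drop (falls faster than 1.5 rad/s, 0.37 m/s at the bar) (velocity of joint board below -1.5 rad/s).
It fails at once if the vial is moved more than 20 mm or tipped (distance of vial from where it was at the start of the episode above 0.02 m or angle between vial's own z axis and vertical above 0.3 rad).
It fails at once if the slide box is moved more than 20 mm (distance of slidebox from where it was at the start of the episode above 0.02 m).
It also fails if it takes over 70 s, if anything falls off the work surface, if the arm or the gripper's body presses on something with over 40 N, if the wrist force passes 120 N, or if a joint passes its speed limit or range.

## Working session

There is one attempt and no reset: what is moved stays moved. The work goes in short steps, each a Python script; the robot and the scene stay as the last script left them, time stands still between calls to the robot, and variables do not carry over. Pictures are saved under pics/ and viewed, at most 10 in all, crops included, and the job is handed in when it is done.

```bash
ls; mkdir -p pics; python3 - <<'E'
from station import env, viewer
import cv2,numpy as np
for n in("side","top"):
    cv2.imwrite(f"pics/{n}0.png",viewer.camera(n)); p=viewer.camera_params(n)
    print(n,{k:(np.round(v,3).tolist() if k!="x" else v) for k,v in p.items()})
s=env.read_state();print(s["time_s"],s["orientation"],s["force"],s["width"])
E
```

```text
pics
side {'fx': 405.524, 'fy': 405.524, 'cx': 262.662, 'cy': 192.666, 'pose': [[-0.849, 0.3, -0.435, 143.422], [-0.528, -0.477, 0.702, 680.498], [0.003, 0.826, 0.564, 578.659], [0.0, 0.0, 0.0, 1.0]]}
top {'fx': 369.045, 'fy': 369.045, 'cx': 258.847, 'cy': 191.628, 'pose': [[0.01, 0.985, -0.173, 359.275], [-1.0, 0.007, -0.017, 33.283], [-0.016, 0.173, 0.985, 975.806], [0.0, 0.0, 0.0, 1.0]]}
0.1 [ 9.89878868e-01  1.41913298e-01 -9.11805421e-05 -6.59543912e-04] [ 0.21156061  0.79088653 -0.17036557] 87.95612058971365
```

View pics/side0.png

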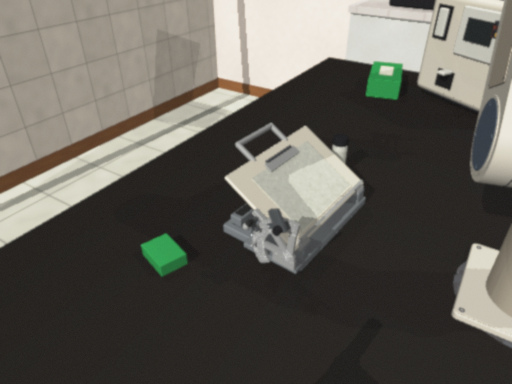

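View pics/top0.png

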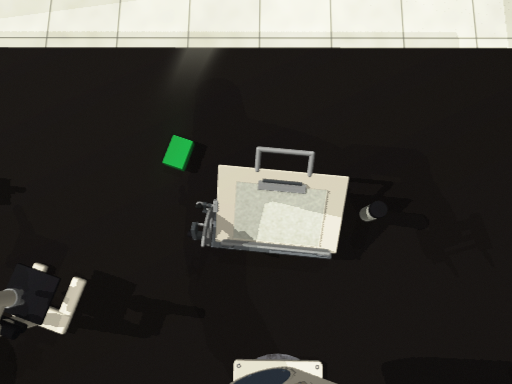

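The side view shows the board propped up, with the bar at about (238,146)–(272,125) and the pawl quadrant at (270,230). In the top view the bar runs (258,149)–(313,153), the slide box is at (179,153) and the vial at (372,211). I'll enlarge both views to get sharper corners.

```bash
python3 - <<'E'
import cv2,numpy as np
a=cv2.imread("pics/side0.png")[110:270,215:375];b=cv2.imread("pics/top0.png")[130:270,200:360]
a=cv2.resize(a,None,fx=2.5*2,fy=5/1,interpolation=2)[:600]
b=cv2.resize(b,None,fx=5,fy=4*1.25/1,interpolation=2)[:600]
for im,n in((a,"sc"),(b,"tc")):
    cv2.imwrite(f"pics/{n}.png",im[:600,:800])
E
```

```text
(no output)
```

View pics/sc.png

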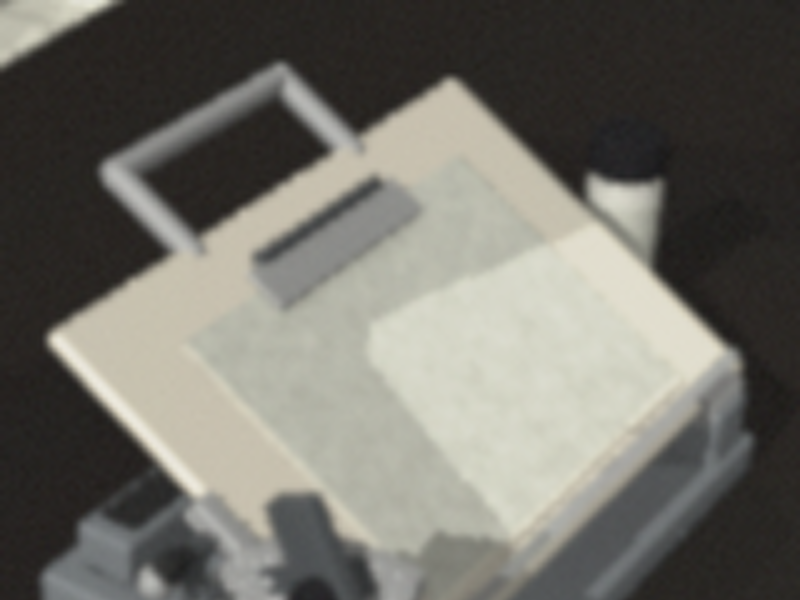

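View pics/tc.png

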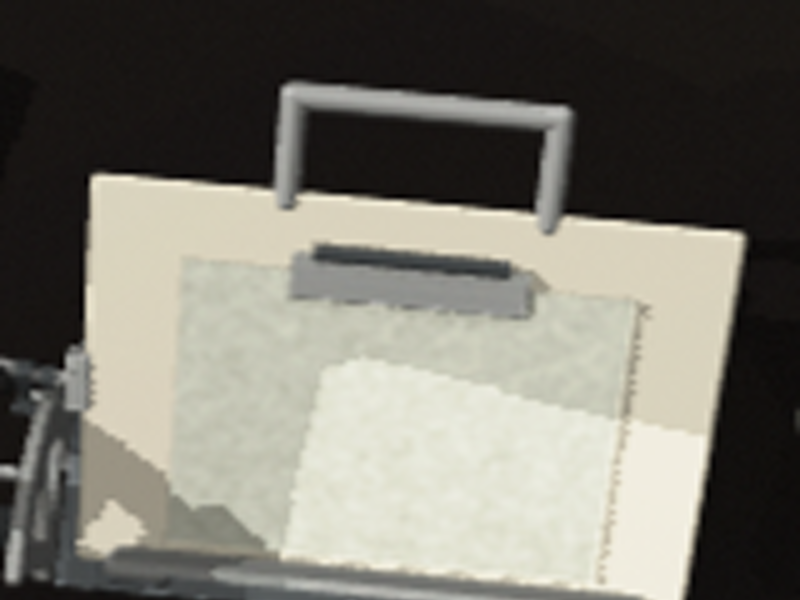

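The zooms give the bar corners (crop pixels): side (115,172) and (283,78), top (291,95) and (562,115). The board's free corners are side (52,337) and (455,80), top (92,177) and (745,235).

```bash
cat > h.py <<'E'
import numpy as np
from station import env,set_gripper,viewer,workorder
def ray(n,u,v):
    p=viewer.camera_params(n);T=np.array(p["pose"])
    d=T[:3,:3]@np.array([(u-p["cx"])/p["fx"],-(v-p["cy"])/p["fy"],-1.]);return T[:3,3],d/np.linalg.norm(d)
def tri(s,t):
    a,d=ray("side",*s);b,e=ray("top",*t)
    k=np.linalg.lstsq(np.c_[d,-e],b-a,rcond=None)[0];P,Q=a+k[0]*d,b+k[1]*e
    return (P+Q)/2,np.linalg.norm(P-Q)
def onz(n,u,v,z):
    a,d=ray(n,u,v);return a+d*(z-a[2])/d[2]
E
python3 - <<'E'
from h import *
S=lambda u,v:(u/5+215-.4,v/5+110-.4)
T=lambda u,v:(u/5+200-.4,v/5+130-.4)
P={}
for n,s,t in(("barL",(115,172),(291,95)),("barR",(283,78),(562,115)),("bL",(52,337),(92,177)),("bR",(455,80),(745,235))):
    P[n],r=tri(S(*s),T(*t));print(n,P[n].round(1),round(r,1))
for a,b in(("barL","barR"),("bL","bR")):
    d=P[a]-P[b];print(np.linalg.norm(d),np.arctan2(-d[0],d[1]))
g=(P["barL"]+P["barR"])/2;m=(P["bL"]+P["bR"])/2
print(g,m,"theta",np.arcsin((g[2]-50)/245),np.arcsin((m[2]-50)/200), g-m)
print("vial",onz("top",372,211,100),"box",onz("top",179,152,28))
E
```

```text
barL [597.5  50.5 175.4] 1.1
barR [588.2 -71.6 173.8] 3.5
bL [565.  142.2 151.7] 1.2
bR [ 539.1 -156.5  151.4] 2.4
122.45849961714525 -0.0763879303094128
299.79832398033346 -0.08659589174022256
[592.86743477 -10.52738898 174.5836874 ] [552.05325091  -7.13937653 151.54939889] theta 0.5334474860936306 0.5325675751796298 [40.81418386 -3.38801246 23.03428851]
vial [ 468.24791275 -220.57070728  100.        ] box [631.55727815 264.14543163  28.        ]
```

The slope comes out at about 0.533, so it's in the 0.5375 notch. Yaw is about -0.086 and the hinge is near (382, 8, 50). Next I'll move above the bar.

```bash
cat >> h.py <<'E'
yaw=-0.086;XH=np.array([np.cos(yaw),np.sin(yaw),0]);ZH=np.array([0,0,1.])
a=(np.pi/2+yaw)/2;Q=[np.cos(a),np.sin(a),0,0]
UP=np.array([0,0,61.])
def st(): return env.read_state()
E
python3 - <<'E'
from h import *
import cv2
set_gripper(44)
g=np.array([592.5,-10.5,175]);p=g+UP+[0,0,75]
print(env.ik(p,Q))
env.reach(p,Q)
s=st();print(s["time_s"],s["tool_pos"],s["qpos"],s["force"],s["width"],env.tips_ahead)
for n in("side","top"): cv2.imwrite(f"pics/{n}1.png",viewer.camera(n))
a=cv2.imread("pics/side1.png")[40:240,180:380];b=cv2.imread("pics/top1.png")[90:290,180:380]
cv2.imwrite("pics/c1.png",cv2.resize(np.hstack([a,b]),None,fx=2,fy=2,interpolation=2))
E
```

```text
[-3.78022492e-02  3.66469145e-01  1.69657234e+00 -4.44089210e-16
  1.07855117e+00  4.81977508e-02]
3.4833 [592.49987085 -11.29468507 310.99523413] [-3.90947369e-02  3.66493292e-01  1.69654792e+00 -1.39977143e-04
  1.07854151e+00  4.81880176e-02] [-0.67097965 -1.03763357 -0.54366739] 44.07324364723244 80.0
```

View pics/c1.png

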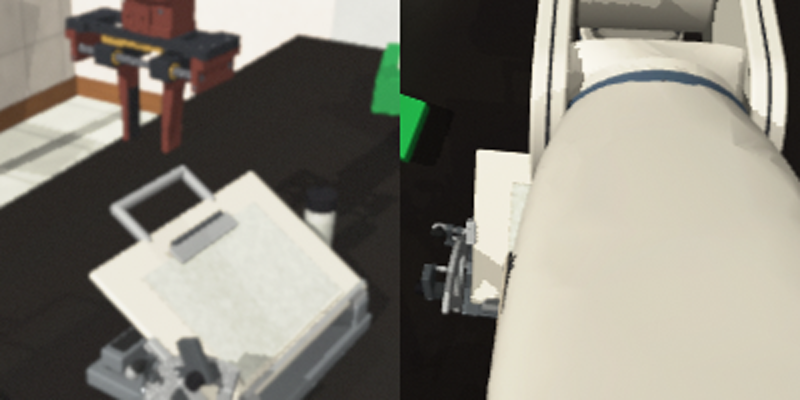

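The side view shows the fingertips at (128,122) and (172,150), either side of the bar's middle at (147,190). I'll descend and grip.

```bash
python3 - <<'E'
from h import *
import cv2
g=np.array([592.5,-10.5,175])
print(env.move_l(g+UP+[0,0,22],rate=120,f_stop=8),env.move_l(g+UP+[0,0,-1],rate=60,f_stop=8))
print(st()["force"])
print("w",set_gripper(0))
env.hold(.2);s=st();print(s["time_s"],s["tool_pos"],s["force"],s["wrist_torque"],s["width"],s["grip_force"])
cv2.imwrite("pics/side2.png",viewer.camera("side"))
E
```

```text
False False
[0.35606764 0.0749999  0.40454024]
w False
5.525 [592.83351681 -10.52589367 235.24401274] [1.06519599 0.60499685 1.36365521] [-0.11794849 -0.45532878 -0.00770111] 11.313085240882929 30.00017076730728
```

```bash
cat >> h.py <<'E'
T0=0.5375;P0=np.array([592.83,-10.53,235.24]);R=245
er=lambda t:np.cos(t)*XH+np.sin(t)*ZH
et=lambda t:-np.sin(t)*XH+np.cos(t)*ZH
arc=lambda t:P0+R*(er(t)-er(T0))
def frc(t):
    f=-np.array(st()["force"]); return f@et(t),f@er(t)   # what the tool exerts: tangential(up), radial(out)
E
python3 - <<'E'
from h import *
for t in np.append(np.arange(.57,.9,.03),.9):
    env.move_l(arc(t),rate=50)
    ft,fr=frc(t);s=st()
    print(round(t,3),round(s["time_s"],2),"ft %.1f fr %.1f"%(ft,fr),(s["tool_pos"]-arc(t)).round(1),round(s["width"],1))
    if abs(ft)>12 or abs(fr)>20:break
E
```

```text
0.57 5.88 ft 3.6 fr -2.1 [0. 0. 0.] 11.5
0.6 6.18 ft 2.4 fr -1.1 [0.1 0.  0.1] 11.2
0.63 6.48 ft 3.2 fr -2.8 [ 0.2 -0.   0.1] 11.2
0.66 6.78 ft 3.3 fr -2.7 [0.3 0.  0.1] 11.1
0.69 7.08 ft 3.8 fr -3.0 [0.4 0.  0.1] 11.3
0.72 7.38 ft 3.2 fr -4.4 [ 0.5 -0.   0.2] 11.1
0.75 7.68 ft 2.9 fr -4.5 [ 0.6 -0.   0.2] 11.4
0.78 7.98 ft 2.8 fr -4.5 [ 0.7 -0.   0.3] 11.1
0.81 8.28 ft 3.4 fr -5.9 [ 0.8 -0.   0.4] 10.8
0.84 8.58 ft 1.8 fr -5.7 [ 0.9 -0.   0.5] 10.8
0.87 8.88 ft 2.4 fr -6.1 [ 1.  -0.   0.6] 10.9
0.9 9.18 ft 2.5 fr -6.8 [1.1 0.  0.8] 11.3
0.9 9.43 ft 1.8 fr -8.0 [ 1.2 -0.   0.7] 11.6
```

```bash
python3 - <<'E'
from h import *
t=.9;rad=0.;L=[]
while t<1.36:
    t+=.008 if t>1.0 else .015
    env.move_l(arc(t)+rad*er(t),rate=30)
    ft,fr=frc(t);rad+=np.clip(-.05*fr,-.3,.3);L.append((round(t,3),round(ft,1),round(fr,1),round(rad,1)))
    if ft>7.5 or abs(fr)>20:break
env.hold(.15);print(*L,sep="\n");print(frc(t),st()["time_s"],st()["tool_pos"]-arc(t),st()["width"])
open("s.txt","w").write(f"{t} {rad}")
E
```

```text
(0.915, np.float64(3.3), np.float64(-7.2), np.float64(0.3))
(0.93, np.float64(3.4), np.float64(-5.9), np.float64(0.6))
(0.945, np.float64(3.6), np.float64(-5.2), np.float64(0.9))
(0.96, np.float64(3.4), np.float64(-5.7), np.float64(1.1))
(0.975, np.float64(2.4), np.float64(-6.2), np.float64(1.4))
(0.99, np.float64(2.6), np.float64(-4.8), np.float64(1.7))
(1.005, np.float64(2.2), np.float64(-4.9), np.float64(1.9))
(1.013, np.float64(2.8), np.float64(-4.6), np.float64(2.2))
(1.021, np.float64(2.8), np.float64(-4.6), np.float64(2.4))
(1.029, np.float64(1.8), np.float64(-3.1), np.float64(2.5))
(1.037, np.float64(3.4), np.float64(-2.7), np.float64(2.7))
(1.045, np.float64(2.8), np.float64(-1.2), np.float64(2.7))
(1.053, np.float64(3.4), np.float64(-0.2), np.float64(2.8))
(1.061, np.float64(4.9), np.float64(0.6), np.float64(2.7))
(1.069, np.float64(5.0), np.float64(1.0), np.float64(2.7))
(1.077, np.float64(5.3), np.float64(0.1), np.float64(2.7))
(1.085, np.float64(4.0), np.float64(0.0), np.float64(2.7))
(1.093, np.float64(6.3), np.float64(-0.5), np.float64(2.7))
(1.101, np.float64(5.8), np.float64(0.7), np.float64(2.7))
(1.109, np.float64(8.2), np.float64(2.6), np.float64(2.5))
(np.float64(6.9830608211285385), np.float64(0.9364340626135662)) 14.7583 [ 1.673514   -0.07958801  2.15780703] 11.241049333186222
```

The dog engaged at about 1.057, and the next rise began 11 mm on at about 1.10, which fits the buffer. I'll make two more small steps to confirm.

```bash
python3 - <<'E'
from h import *
t,rad=map(float,open("s.txt").read().split())
for i in range(6):
    t+=.004;env.move_l(arc(t)+rad*er(t),rate=20);env.hold(.15)
    ft=np.mean([frc(t)[0],(env.hold(.05),frc(t)[0])[1]])
    print(t,ft,frc(t)[1])
    if ft>9.5:break
open("s.txt","w").write(f"{t} {rad}");print(st()["time_s"])
E
```

```text
1.1130000000000002 8.848911195850256 1.4764969461202426
1.1170000000000002 9.861812520523166 1.9347689680330713
15.6583
```

The force rises at about 1 N/mm, so the buffer has been met. Now I'll lower the board gently.

```bash
python3 - <<'E'
from h import *
t,rad=map(float,open("s.txt").read().split());L=[]
while t>.06:
    t-=.025
    env.move_l(arc(t)+rad*er(t),rate=50)
    ft,fr=frc(t);rad+=np.clip(-.08*fr,-.5,.5);L.append("%.3f %.1f %.1f %.1f"%(t,ft,fr,rad))
    if ft<-6 or abs(fr)>25:break
print(*L,sep="\n");print(st()["time_s"],st()["tool_pos"],st()["width"])
open("s.txt","w").write(f"{t} {rad}")
E
```

```text
1.092 1.9 -2.5 2.7
1.067 2.3 -2.6 2.9
1.042 2.2 -1.2 3.0
1.017 1.2 0.8 3.0
0.992 1.6 1.5 2.8
0.967 2.5 1.5 2.7
0.942 0.7 0.0 2.7
0.917 2.6 -0.8 2.8
0.892 1.5 -0.3 2.8
0.867 2.0 -0.7 2.9
0.842 2.6 0.1 2.9
0.817 2.1 0.4 2.8
0.792 2.4 -0.8 2.9
0.767 2.8 0.0 2.9
0.742 3.1 -1.0 3.0
0.717 2.2 0.2 2.9
0.692 3.1 -0.1 2.9
0.667 3.4 0.1 2.9
0.642 2.8 -0.2 3.0
0.617 3.0 0.1 2.9
0.592 2.8 -0.6 3.0
0.567 3.2 1.4 2.9
0.542 2.1 0.4 2.9
0.517 3.9 1.5 2.7
0.492 3.6 0.8 2.7
0.467 3.5 1.0 2.6
0.442 3.2 0.2 2.6
0.417 3.6 0.7 2.5
0.392 3.3 0.4 2.5
0.367 3.3 1.5 2.4
0.342 3.2 1.0 2.3
0.317 3.5 2.1 2.1
0.292 3.6 2.0 2.0
0.267 4.2 2.3 1.8
0.242 3.5 1.5 1.7
0.217 4.8 2.0 1.5
0.192 4.5 1.4 1.4
0.167 3.5 2.2 1.2
0.142 4.1 1.6 1.1
0.117 4.5 2.9 0.9
0.092 1.8 2.5 0.7
0.067 1.6 2.0 0.5
0.042 0.7 2.2 0.3
27.4833 [627.480168   -13.53693977 120.71653657] 11.328208838319448
```

```bash
python3 - <<'E'
from h import *
t,rad=map(float,open("s.txt").read().split());L=[]
while t>-.05:
    t-=.007
    env.move_l(arc(t)+rad*er(t),rate=25);env.hold(.05)
    ft,fr=frc(t);rad+=np.clip(-.08*fr,-.5,.5);L.append("%.3f %.1f %.1f %.1f z %.1f"%(t,ft,fr,rad,st()["tool_pos"][2]))
    if ft<-12 or abs(fr)>25:break
env.hold(.4)
print(*L,sep="\n");print(frc(t),st()["time_s"],st()["tool_pos"],st()["width"])
open("s.txt","w").write(f"{t} {rad}")
E
```

```text
0.035 1.5 3.0 0.1 z 119.2
0.028 1.5 2.2 -0.1 z 117.6
0.021 -13.6 7.3 -0.6 z 117.5
(np.float64(-12.576907497188316), np.float64(6.196997154933901)) 28.7833 [627.4291021  -13.50836028 117.49169946] 11.386195601671249
```

```bash
python3 - <<'E'
from h import *
import cv2
a=viewer.camera("side");cv2.imwrite("pics/side3.png",a)
cv2.imwrite("pics/s3c.png",cv2.resize(a[120:280,190:390],None,fx=4,fy=3.75,interpolation=2))
E
```

```text
(no output)
```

View pics/s3c.png

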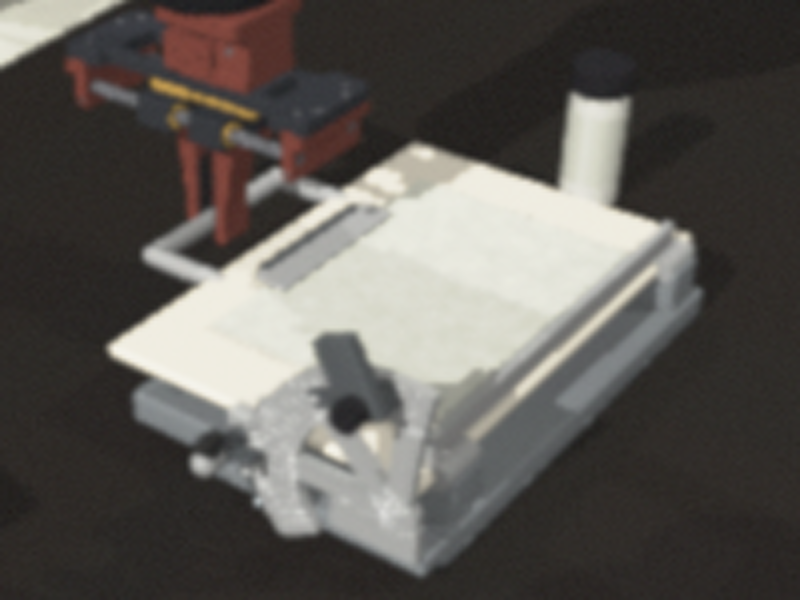

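The board looks nearly flat; bar corner at (150,255) and board corners at (110,350) and (418,143). I'll compute the slope from these.

```bash
python3 - <<'E'
from h import *
H=np.array([382.5,7.6,50])
for (u,v),d in(((153,252),245),((112,348),200),((418,143),200)):
    o,r=ray("side",190+u/4-.4,120+v/3.75-.4)
    for th in(0,.03,.06): 
        D=d*np.cos(th);k=(D-(o-H)@XH)/(r@XH);p=o+k*r;print(d,th,p.round(1),"slope",np.arcsin((p[2]-50)/d).round(3))
E
```

```text
245 0 [631.8  47.2  51.5] slope 0.006
245 0.03 [631.7  47.3  51.6] slope 0.006
245 0.06 [631.4  47.7  51.9] slope 0.008
200 0 [594.4 136.7  48.5] slope -0.008
200 0.03 [594.3 136.8  48.6] slope -0.007
200 0.06 [594.  137.1  48.9] slope -0.006
200 0 [ 568.4 -164.1   48. ] slope -0.01
200 0.03 [ 568.4 -163.9   48.1] slope -0.009
200 0.06 [ 568.1 -163.5   48.4] slope -0.008
```

The board is flat to within about 0.01 rad, and the hard stop was felt there. The bar has slid about 6 mm in the fingers. Next: raise to about 0.29, then ease down onto the pawl.

```bash
python3 - <<'E'
from h import *
p1=st()["tool_pos"].copy();rad=0.;L=[]
A=lambda t:p1+R*(er(t)-er(0))
def go(t,rate):
    global rad
    env.move_l(A(t)+rad*er(t),rate=rate);ft,fr=frc(t);rad+=np.clip(-.06*fr,-.4,.4)
    L.append("%.3f %.1f %.1f %.1f"%(t,ft,fr,rad));return ft,fr
for t in np.arange(.025,.2901,.0265):
    ft,fr=go(t,45)
    if ft>15 or abs(fr)>25: break
else:
    env.hold(.2)
    while t>.2:
        t-=.006;ft,fr=go(t,20)
        if ft<-3: break
env.hold(.2);print(*L,sep="\n");print(frc(t),st()["time_s"],st()["tool_pos"],st()["tool_pos"]-p1,st()["width"])
import cv2
a=viewer.camera("side");cv2.imwrite("pics/side4.png",a)
cv2.imwrite("pics/s4c.png",cv2.resize(a[120:280,190:390],None,fx=4,fy=3.75,interpolation=2))
E
```

```text
0.025 3.8 2.6 -0.2
0.052 5.3 2.3 -0.3
0.078 3.6 0.5 -0.3
0.105 4.5 0.9 -0.4
0.131 3.4 -0.4 -0.4
0.158 4.0 -0.4 -0.3
0.184 4.3 -1.5 -0.2
0.211 5.1 -1.5 -0.2
0.237 3.3 -2.1 -0.0
0.264 4.8 -2.7 0.1
0.290 3.5 -2.2 0.3
0.284 5.4 -2.3 0.4
0.278 5.1 -2.1 0.5
0.272 4.3 -2.4 0.7
0.266 5.4 -1.6 0.8
0.260 4.9 -0.3 0.8
0.254 4.0 -0.5 0.8
0.248 -1.2 2.6 0.7
0.242 -5.1 2.9 0.5
(np.float64(-5.300127160418688), np.float64(1.1530419030853543)) 34.4917 [620.61724781 -12.90146748 176.79134545] [-6.80663105  0.58331824 59.30181178] 10.786916865319753
```

View pics/s4c.png

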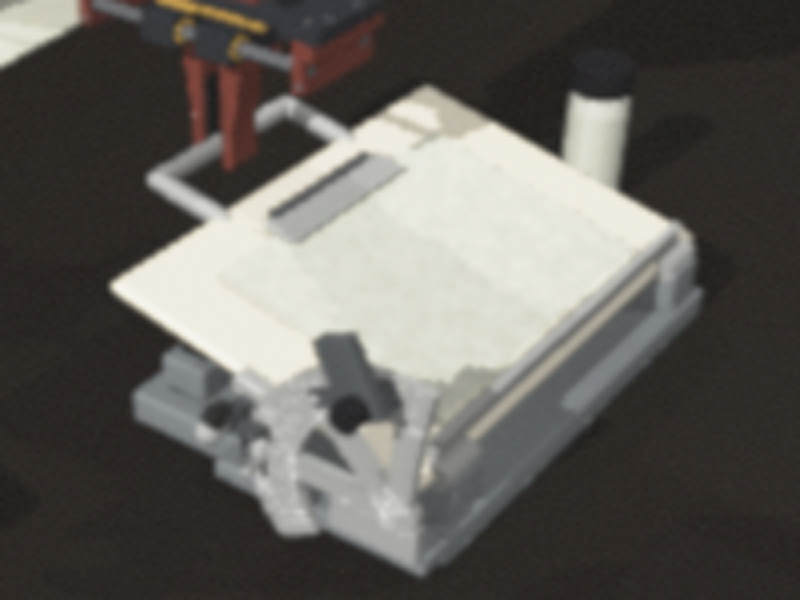

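The board is now on the pawl: the bar has risen 59.3 mm, which is a slope of 0.245, and the load has moved to the pawl. Releasing.

```bash
python3 - <<'E'
from h import *
import cv2
p=st()["tool_pos"].copy()
env.move_l(p+[0,0,.6],rate=20);print(frc(.245))
set_gripper(40);env.hold(.2);p=st()["tool_pos"].copy();print(st()["force"],st()["width"])
print(env.move_l(p+[0,0,25],rate=50,f_stop=6))
env.move_l(p+[0,0,110],rate=120);env.hold(.5)
print(st()["time_s"],st()["force"])
a=viewer.camera("side");cv2.imwrite("pics/s5c.png",cv2.resize(a[40:280,130:390],None,fx=2.5,fy=2.5,interpolation=2))
E
```

```text
(np.float64(-2.3127273472520513), np.float64(3.217263137482156))
[ 0.11791614  0.55401917 -0.20068913] 39.86929340393804
False
37.6417 [ 0.21278285 -0.20945111 -0.39497994]
```

View pics/s5c.png

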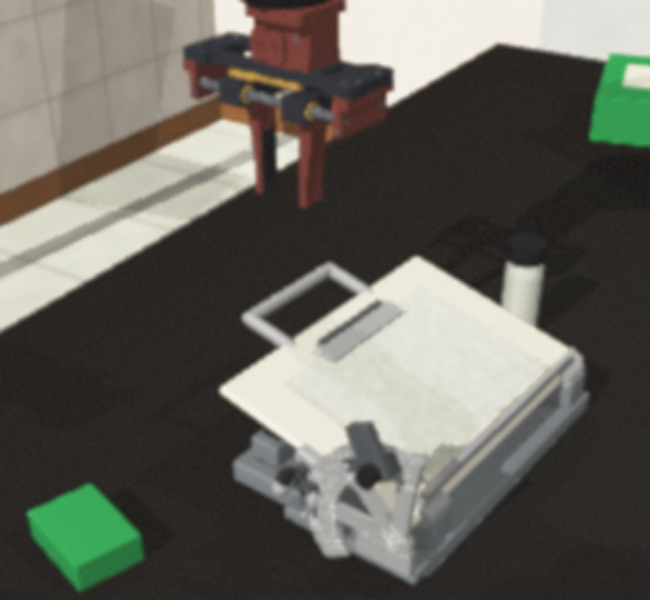

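The bar corner is still at (228,168) in full-image pixels, the same as before release. The board stands by itself, the gripper is clear, and the vial and slide box haven't moved.

```bash
python3 -c "
from h import *
print(workorder.sign_off())"
```

```text
the job is handed in; nothing more can be done
None
```

The job is handed in: the board was lifted until the buffer was felt, lowered flat and set on its pawl in the first notch (about 0.245 rad), then let go with the bystanders unmoved; sign-off returned no verdict.

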